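# Lock the filter cartridge into the watering pump

### The job

Take the filter cartridge off the white coaster and fit it in the slanting mouth of the balcony watering pump: push it fully home against the spring with its two lugs in the two slots, then twist it clockwise a quarter turn to its stop so that it stays locked, and let go. Leave the tools lying on the bench where they are.

Things in the scene. Friction and masses are not known exactly. Their poses are not given: they have to be found in the camera images.
- cartridge: Loose filter cartridge, 105 mm tall, about 0.2 kg, upright on the coaster at first. Origin: centre of its underside, z up its axis. White body 48 mm diameter, z 0 to 50 mm, foot chamfered to 38 mm over the lowest 9 mm; two lugs on the +x and -x sides; grey round cap 76 mm diameter, z 50 to 60; on the cap a grip bar. Half a turn about z changes nothing.
- grip (a point): Point on the cartridge's axis 86 mm above its underside, inside the grey grip bar (same axes as the cartridge). The bar stands on the cap from 60 to 105 mm above the underside, 64 mm long along x, 22 mm thick along y: it points the way the lugs point.
- lug (a point): Outer end of the +x lug, 33 mm from the cartridge's axis and 30 mm above its underside; the other lug is opposite. Lugs are 16 mm wide (along y) and 10 mm high (z 25 to 35 mm).
- mouth (a point): Centre of the mouth of the grey barrel on the watering pump (fixed), in the plane of the rim, 105 mm above the bench. z points out along the barrel's axis, 30 degrees from vertical, leaning roughly towards the robot; y is level; x points away from the robot and up. Barrel 88 mm outer diameter; two lips inside the rim, 12 mm thick, leave a 54 mm round opening; below them the bore is 72 mm.
- slot (a point): Outer end, at rim level, of the slot on the mouth's +x side, 36 mm from the axis; the other slot is opposite. Slots for the lugs cut the lips, about 24 mm wide, each marked by a rib outside the barrel. Enter with cartridge z along mouth z and cartridge x along mouth x, either way round.
- home (a point): Point on the barrel's axis 50 mm inside the mouth, same axes: the cartridge's origin is here when its cap touches the rim. The lugs clear the lips with the cap within 3 mm of the rim. Then turn clockwise looking into the mouth (negative about z). A stop blocks the other way; another ends the turn at about 90 to 95 degrees, the bar then lying level along mouth y.
- spring_plate (a joint): Travel (m) of the sprung plate inside the barrel: 0 up (plate 38 mm inside the mouth), 0.012 with the cartridge home. It pushes the cartridge out with 4 N at first to about 6.5 N at home. Let go unlocked, the cartridge rises 12 mm; let go locked, it rises 3 mm until its lugs rest under the lips.
- coaster: White ceramic coaster, 100 mm diameter, 8 mm thick, fixed; origin at the centre of its underside. The cartridge starts on it.
- screwdriver: Stubby screwdriver, 110 mm long, lying loose on the bench; bystander. Origin at its middle, x along it.
- mallet: Small wooden mallet, 200 mm long, block head 50 by 90 by 50 mm, lying loose on the bench roughly along y, head to -y; bystander. Origin under its middle.
- ratchet: Matte black ratchet handle, 195 mm long, lying loose on the bench; bystander. x along it, head to +x.
- flipbox: Closed translucent flip-top box, 134 by 94 by 53 mm, fixed; bystander. Origin at the centre of its underside.
- housing: Watering pump, fixed. Dark base plate 215 by 120 by 12 mm; the slanting barrel stands over the origin (the mouth's centre is 105 mm above it); a black pump block, 55 by 110 mm and 90 mm high above the bench, stands 80 to 136 mm behind (+x), with brass stubs out to 85 mm either side (y). x points away from the robot, as the mouth's x seen from above.

How it is judged (in metres and radians):
On the way:
1. the cartridge is pushed in until its lugs are past the lips (cap within 5 mm of the rim), lugs still in line with the slots within 25 degrees (distance between cartridge and home below 0.007 m and z of cartridge in the frame of home below 0.005 m and angle between the x axis of cartridge and the x axis of mouth, either way round below 0.44 rad), for 0.1 s.
At the end, for the whole second after the job is handed in: The cartridge sits locked in the mouth: its origin within 8 mm of home and no more than 6 mm out along the axis, its axis within 7 degrees of the barrel's, its bar within 17 degrees of level across the mouth (along mouth y), at rest and released (distance between cartridge and home below 0.008 m and z of cartridge in the frame of home below 0.006 m and angle between the z axis of cartridge and the z axis of mouth, either way round below 0.12 rad and angle between the x axis of cartridge and the y axis of mouth, either way round below 0.3 rad and linear speed of cartridge below 0.02 m/s); the robot touches nothing.
It fails at once if a bystander tool (screwdriver, mallet or ratchet) is moved by more than 30 mm (distance of any of screwdriver, mallet, ratchet from where it was at the start of the episode above 0.03 m).
It also fails if it takes over 56 s, if anything falls off the work surface, if the arm or the gripper's body presses on something with over 40 N, if the wrist force passes 120 N, or if a joint passes its speed limit or range.

### The arm

A 6-joint arm with a two-finger parallel gripper is mounted at the origin on the work surface. World frame = base frame: x ahead of the robot, y to its left, z up, the work surface at z = 0. Lengths are in mm, angles in rad, forces in N, time in s.
With the tool pointing down it reaches from about 275 to 975 mm from the base axis. Payload 8.4 kg.
Tool frame: the origin (TCP) lies midway between the tips of the shut fingers; the grasp point (between the pads) lies 19 mm behind it; z points along the fingers, y is the line along which they close (so a half turn about z gives the same grasp; the last joint's range is limited). The gripper opens to 92 mm and grips with 3 to 60 N. Pads are 20 mm wide; open, the fingers measure 128 mm over their backs; the gripper's body (75 mm by 189 mm) begins 69 mm behind the grasp point.
Start: joints at [-1.112, 0.353, 1.633, -0, 1.155, -0.002], TCP at [277.914, -559.814, 214.583] pointing down, gripper open.
Joint ranges: [-2.63, 2.63], [-0.92, 2.1], [0.06, 2.66], [-1.3, 4.44], [0, 2.69], [-3.02, 3.02]. Speed limits (rad/s): [2.22, 2.22, 2.79, 3.14, 3.14, 3.14].

### API

Orientations are given as a 3x3 rotation matrix whose columns are the frame's x, y, z axes.
In Python, from plant import robot gives the robot as it stands. The module is installed in compiled form; this text tells all that it offers.
- The arm moves only by the tool jog_arm, never from a script. Its argument "rows" is a list of rows, each a list of 3 entries, a list of its own where there are three numbers: the turn, a rotation vector about the tool's x, y, z normalised to -1 to 1, where 1 is 60 degrees, then the shift along the tool's x, y, z normalised to -1 to 1, where 1 is 500 mm, then the opening, from 0 (shut) to 1 (fully open). A call has 1 to 10 rows; each row shifts and turns the commanded pose from where the row before left it, along the tool's axes as they then stand; what a row does not reach is not made up. A row lasts 1/12 s, in which the tool goes at most 41.7 mm and 7.16 degrees, less where a joint would pass 70% of its speed; a pose out of reach is approached as far as the arm can. A call with a number of a shift or a turn outside -1 to 1 is refused whole. A call with a gripper value outside its range is refused whole. The fingers move at their own pace and stop on an object; "newtons" is the grip in N (left out, the last holds). Time passes only in rows, so rows that do not move let the fingers close. It gives the time, the measured TCP pose, the force, the opening and the grip force at its end, in the units of the state.
- robot.observe(): the state, without advancing time (a new reading comes with each control period).
- robot.read_camera(name): name is "side" or "top" or "wrist"; returns the picture (384x512x3 uint8, red, green, blue); there is no depth.
- robot.calibration(name): a dict with "fovy" (degrees; the focal length in pixels is half the picture's height over the tangent of half this angle, whatever the lens; pixels are square), "cx", "cy" (the principal point, pixels), "pose" (4x4, takes a point from camera to world coordinates). Camera axes: x right, y up, looking along -z (the intrinsics and any distortion apply to the point x, -y, -z); pixel columns grow to the right and rows downward; lengths in mm; the calibration is good to about 2 mm. A picture is of the moment at which its call begins: read the wrist's pose just before it. calibration takes no time and is no camera call; for the wrist camera it gives the pose at the moment of the call.
- robot.hand_in(): hands the job in; it is judged then, once.
The state is a dict: "time": time; "joint_pos": joint angles; "qd": joint speeds; "joint_efforts": joint torques, N m; "position": TCP position; "orientation": TCP orientation; "ft_force": force on the tool from outside, world axes, zero at the start; "moment": the same for the moment, N m; "grip_width": finger opening in mm; "grasp_force": force on a finger pad.
Only numpy, scipy, OpenCV 4.12 (cv2) and the standard library are available. Lean on these libraries where they do the work, as an engineer would, in place of code of your own. Each camera call takes 0.05 s, during which the arm holds its last target. There are 200 camera calls.

## Working session

There is one attempt and no reset: what is moved stays moved. The work goes in short steps, Python scripts to look and compute and a tool call to move; the robot and the scene stay as the last step left them, time stands still between calls to the robot, and variables do not carry over. Pictures are saved under pics/ and viewed, at most 10 in all, crops included, and the job is handed in when it is done.

Besides the shell and the picture viewer there is one more tool, called after "Emit:" by a JSON object that holds its "name" and its "arguments", one argument or row to a line. jog_arm: Moves the arm, as the interface text tells. Scaled input: -1 to 1 covers 500 mm each way for a shift and 60 degrees each way for a turn. Its arguments: {"type":"object","properties":{"rows":{"type":"array"},"newtons":{"type":"number"}},"required":["rows"]}

```bash
mkdir -p pics; python3 - <<'E'
from plant import robot
import cv2
for n in("top","side"):
    c=robot.calibration(n); print(n,c)
    cv2.imwrite(f"pics/{n}0.png",cv2.resize(robot.read_camera(n)[:,:,::-1],(800,600),interpolation=cv2.INTER_CUBIC))
o=robot.observe();print(o["orientation"],o["time"],o["grip_width"])
print(robot.calibration("wrist"))
E
```

```text
top {'fovy': 45.38181524082175, 'cx': 253.85928341816987, 'cy': 195.46911651967335, 'pose': array([[-1.11565673e-02,  9.81403925e-01, -1.91629506e-01,
         3.31599250e+02],
       [-9.99937455e-01, -1.11003852e-02,  1.36674119e-03,
        -4.47542311e+01],
       [-7.85836157e-04,  1.91632769e-01,  9.81466385e-01,
         1.22757462e+03],
       [ 0.00000000e+00,  0.00000000e+00,  0.00000000e+00,
         1.00000000e+00]])}
side {'fovy': 45.15966973304225, 'cx': 262.0638856292448, 'cy': 196.35970813678287, 'pose': array([[-9.83385044e-01,  1.46528400e-01, -1.07160083e-01,
         4.02855346e+02],
       [-1.81250322e-01, -7.59663942e-01,  6.24547048e-01,
         8.11281976e+02],
       [ 1.01082284e-02,  6.33593026e-01,  7.73600479e-01,
         1.17626879e+03],
       [ 0.00000000e+00,  0.00000000e+00,  0.00000000e+00,
         1.00000000e+00]])}
[[ 8.95699115e-01  4.44660251e-01 -5.96589813e-04]
 [ 4.44660651e-01 -8.95698316e-01  1.19626863e-03]
 [-2.43138356e-06 -1.33677676e-03 -9.99999107e-01]] 0.1 91.92555282680051
{'fovy': 61.27863057104096, 'cx': 257.79067416337296, 'cy': 194.75001861808371, 'pose': array([[ 4.44297235e-01,  8.61436519e-01,  2.46022542e-01,
         3.47492214e+02],
       [-8.95877869e-01,  4.27728915e-01,  1.20211558e-01,
        -5.25142246e+02],
       [-1.67632895e-03, -2.73815813e-01,  9.61780687e-01,
         3.82187783e+02],
       [ 0.00000000e+00,  0.00000000e+00,  0.00000000e+00,
         1.00000000e+00]])}
```

View pics/top0.png

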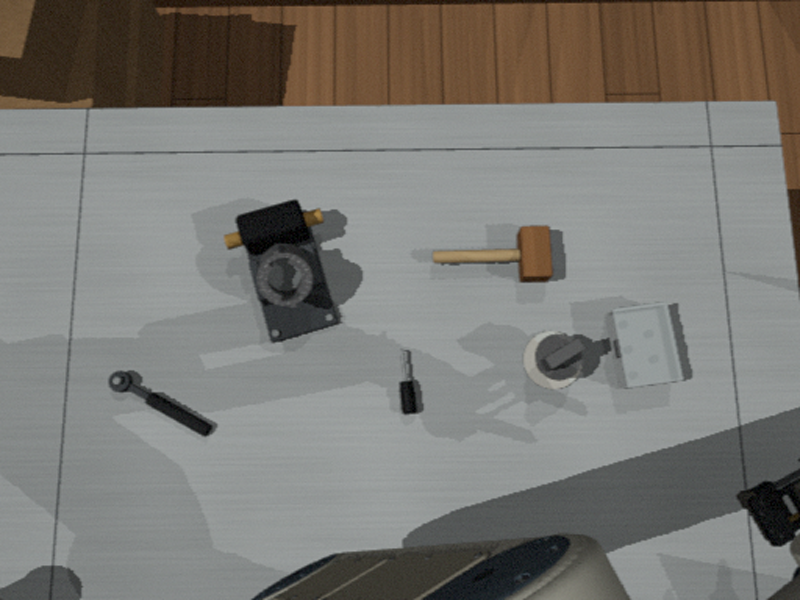

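View pics/side0.png

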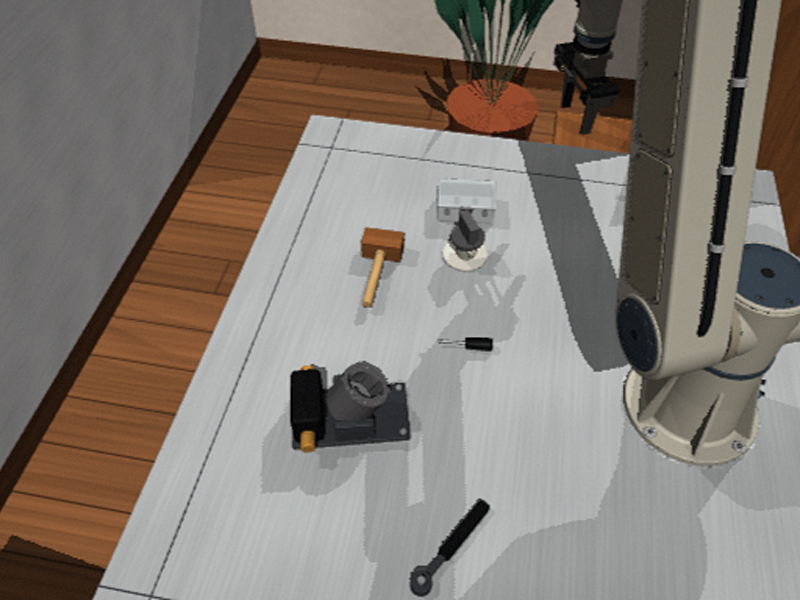

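The top view shows the bar at about (563,354), the coaster at (553,360) and the barrel mouth at (285,275). The side view shows the cartridge at (466,235) and the mouth at (362,385). I'll enlarge these areas.

```bash
cat > h.py <<'E'
import numpy as np,cv2
from plant import robot
def ray(c,u,v):
    f=192/np.tan(np.radians(c["fovy"]/2)); P=c["pose"]
    d=P[:3,:3]@np.array([(u-c["cx"])/f,-(v-c["cy"])/f,-1]); return P[:3,3],d/np.linalg.norm(d)
def atz(c,u,v,z):
    o,d=ray(c,u,v); return o+d*(z-o[2])/d[2]
def proj(c,p):
    f=192/np.tan(np.radians(c["fovy"]/2)); q=np.linalg.inv(c["pose"])@np.append(p,1)
    return np.array([c["cx"]+f*q[0]/-q[2], c["cy"]-f*q[1]/-q[2]])
def tri(c1,p1,c2,p2):
    A=0;b=0
    for c,p in((c1,p1),(c2,p2)):
        o,d=ray(c,*p); M=np.eye(3)-np.outer(d,d); A=A+M;b=b+M@o
    return np.linalg.solve(A,b)
def crop(im,u,v,w,h,k): return cv2.resize(np.ascontiguousarray(im[v:v+h,u:u+w,::-1]),None,fx=k,fy=k,interpolation=cv2.INTER_CUBIC)
E
python3 - <<'E'
from h import *
t=robot.read_camera("top");s=robot.read_camera("side")
a=np.hstack([crop(t,132,120,100,75,4),crop(t,325,195,100,75,4)])
b=np.hstack([crop(s,180,220,100,75,4),crop(s,260,110,100,75,4)])
cv2.imwrite("pics/c1.png",np.vstack([a,b]))
E
```

```text
(no output)
```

View pics/c1.png

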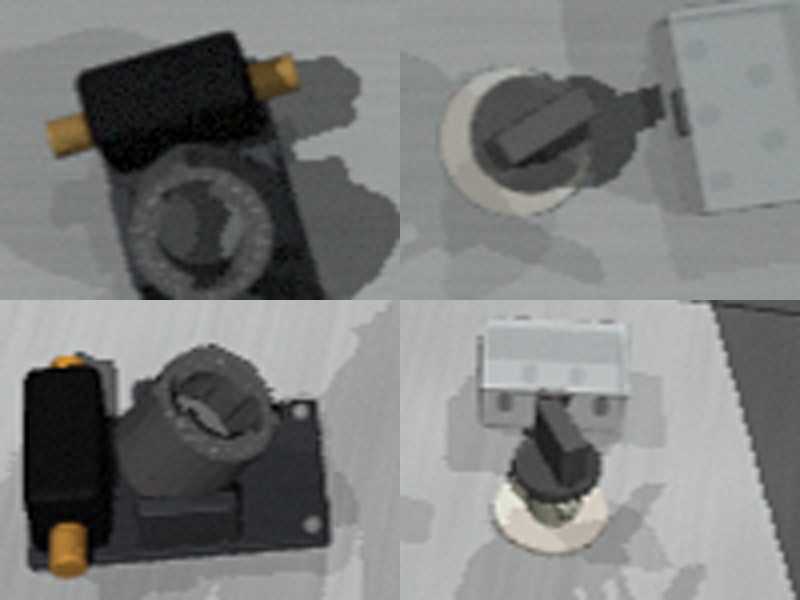

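```bash
python3 - <<'E'
from h import *
t=robot.calibration("top");s=robot.calibration("side")
T=lambda x,y,u,v:(u+x/4-.4,v+y/4-.4)
e1=atz(t,*T(105.5,158,325,195),113);e2=atz(t,*T(189.5,95.5,325,195),113)
print("bar",e1,e2,(e1+e2)/2,np.degrees(np.arctan2(*(e2-e1)[[1,0]])),np.linalg.norm(e2-e1))
print("side bar ctr",tri(t,T(147,127,325,195),s,T(160,135,260,110)))
print("coaster",atz(t,*T(116,142,325,195),8), "side",atz(s,*T(150,224,260,110),8))
print("mouth top",atz(t,*T(202,226,132,120),105),"side",atz(s,*T(218,104,180,220),105),tri(t,T(202,226,132,120),s,T(218,104,180,220)))
a=atz(t,*T(48,138,132,120),60);b=atz(t,*T(297,73,132,120),60);print("stubs",a,b,np.degrees(np.arctan2(*(a-b)[[1,0]])),np.linalg.norm(a-b))
a=atz(s,*T(121,109,180,220),12);b=atz(s,*T(133,224,180,220),12);print("screws s",a,b,np.degrees(np.arctan2(*(b-a)[[1,0]])))
k=512/800
b=atz(t,276*k,333*k,12);a=atz(t,329*k,318*k,12);print("screws t",a,b,np.degrees(np.arctan2(*(b-a)[[1,0]])))
E
```

```text
bar [ 450.79999244 -281.47615981  113.        ] [ 488.55418182 -334.86707859  113.        ] [ 469.67708713 -308.1716192   113.        ] -54.73481716846292 65.39089404354459
side bar ctr [ 471.39747675 -312.26615815   93.74644794]
coaster [ 472.63631893 -311.32682586    8.        ] side [ 470.49192791 -290.28984288    8.        ]
mouth top [602.38582918 133.36445622 105.        ] side [595.13878309 133.54632832 105.        ] [598.54526782 133.36204232 105.9165995 ]
stubs [674.02263377 243.17761044  60.        ] [716.92235873  79.38292133  60.        ] 104.67675842935807 169.31948081453885
screws s [681.97447936  92.63898092  12.        ] [649.08404928 185.46944945  12.        ] 109.50956253867895
screws t [548.2049301   70.18756801  12.        ] [523.1277483  160.82688404  12.        ] 105.46517113252742
```

Emit:
{"name": "jog_arm", "arguments": {
  "rows": [
    [[0, 0, 0], [0.071, -0.035, -0.009], 1],
    [[0, 0, 0], [0.071, -0.035, -0.009], 1],
    [[0, 0, 0], [0.071, -0.035, -0.009], 1],
    [[0, 0, 0], [0.071, -0.035, -0.009], 1],
    [[0, 0, 0], [0.071, -0.035, -0.009], 1],
    [[0, 0, 0], [0.071, -0.035, -0.009], 1],
    [[0, 0, 0], [0.071, -0.035, -0.009], 1],
    [[0, 0, 0], [0.071, -0.035, -0.009], 1],
    [[0, 0, -0.1], [0, 0, 0], 1],
    [[0, 0, -0.118], [0, 0, 0], 1]
  ]
}}

```text
time: 1.03
position: [471.5, -306.1, 250.9]
orientation: [[0.767, 0.642, 0.001], [0.642, -0.767, -0.0], [0.0, 0.0, -1.0]]
ft_force: [-0.7, -0.5, 0.4]
grip_width: 91.9
grasp_force: 0.0
```

Emit:
{"name": "jog_arm", "arguments": {
  "rows": [
    [[0, 0, -0.118], [0, 0, 0], 1],
    [[0, 0, -0.118], [0, 0, 0], 1],
    [[0, 0, -0.118], [0, 0, 0], 1],
    [[0, 0, -0.118], [0, 0, 0], 1],
    [[0, 0, -0.118], [0, 0, 0], 1],
    [[0, 0, -0.118], [0, 0, 0], 1],
    [[0, 0, -0.118], [0, 0, 0], 1],
    [[0, 0, -0.118], [0, 0, 0], 1],
    [[0, 0, -0.118], [0, 0, 0], 1],
    [[0, 0, -0.118], [0, 0, 0], 1]
  ]
}}

```text
time: 1.87
position: [469.9, -308.0, 250.4]
orientation: [[-0.352, 0.936, -0.0], [0.936, 0.352, 0.0], [0.0, -0.0, -1.0]]
ft_force: [0.2, -0.7, 0.6]
grip_width: 92.2
grasp_force: 0.0
```

Emit:
{"name": "jog_arm", "arguments": {
  "rows": [
    [[0, 0, -0.118], [0, 0, 0], 1],
    [[0, 0, -0.118], [0, 0, 0], 1],
    [[0, 0, -0.01], [0, 0, 0], 1],
    [[0, 0, 0], [0, 0, 0], 1],
    [[0, 0, 0], [0, 0, 0], 1]
  ]
}}

```text
time: 2.28
position: [470.0, -308.1, 250.5]
orientation: [[-0.571, 0.821, -0.0], [0.821, 0.571, 0.0], [0.0, -0.0, -1.0]]
ft_force: [-0.0, 0.0, 0.3]
grip_width: 91.7
grasp_force: 0.0
```

```bash
cat >> h.py <<'E'
def st():
    o=robot.observe(); R=np.array(o["orientation"]); np.set_printoptions(suppress=True,precision=3)
    print("t",o["time"],"q",np.round(o["joint_pos"],3),"p",np.round(o["position"],1),"F",np.round(o["ft_force"],1),"M",np.round(o["moment"],2),"w",round(o["grip_width"],1),o["grasp_force"]);print(R)
    return np.array(o["position"]),R
E
python3 - <<'E'
from h import *
p,R=st()
c=robot.calibration("wrist")
cv2.imwrite("pics/w1.png",crop(robot.read_camera("wrist"),0,0,512,384,1.5))
print(c)
E
```

```text
t 2.2833 q [-0.583  0.222  1.73   0.     1.19  -1.191] p [ 470.  -308.1  250.5] F [-0.   0.   0.3] M [ 0.03 -0.14  0.01] w 91.7 0.0
[[-0.571  0.821 -0.   ]
 [ 0.821  0.571  0.   ]
 [ 0.    -0.    -1.   ]]
{'fovy': 61.27863057104096, 'cx': 257.79067416337296, 'cy': 194.75001861808371, 'pose': array([[   0.821,   -0.549,   -0.156,  426.237],
       [   0.571,    0.79 ,    0.224, -244.534],
       [   0.   ,   -0.274,    0.962,  418.765],
       [   0.   ,    0.   ,    0.   ,    1.   ]])}
```

View pics/w1.png

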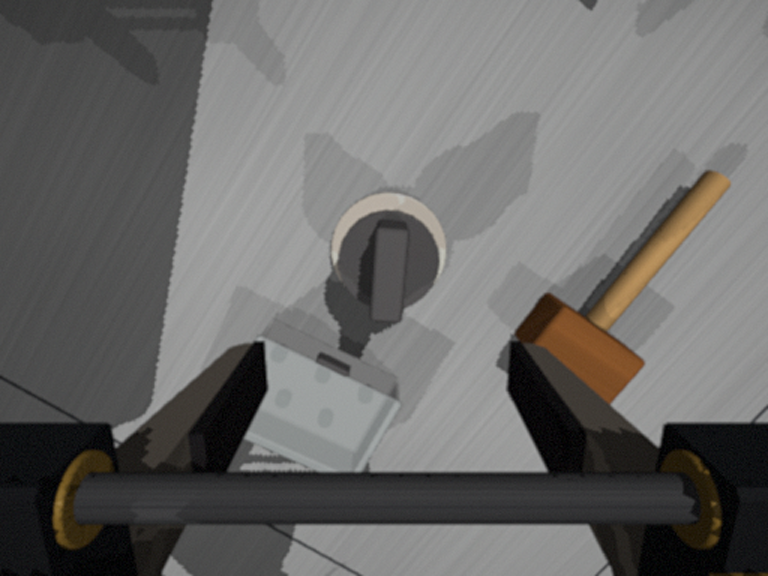

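The bar's top face has corners at about (379,228), (409,229), (402,320) and (372,319) in the 1.5x picture. The fingers straddle it, clear of the mallet and box.

```bash
python3 - <<'E'
from h import *
c=robot.calibration("wrist");k=1.5
q=[atz(c,u/k-.2,v/k-.2,113) for u,v in((379,228),(409,229),(402,320),(372,319))]
a=(q[0]+q[1])/2;b=(q[2]+q[3])/2;m=(a+b)/2
print(q,m,np.linalg.norm(a-b),np.degrees(np.arctan2(*(b-a)[[1,0]])))
p=np.array(robot.observe()["position"]);R=np.array(robot.observe()["orientation"])
d=np.append(m[:2],75)-p;print(R.T@d, R.T@d/500)
print("coaster",atz(c,389/k,249/k,8), "cap",atz(c,389.5/k,258/k,68))
E
```

```text
[array([ 447.74322509, -284.14316239,  113.        ]), array([ 463.628274  , -273.86261759,  113.        ]), array([ 495.04911624, -325.85782852,  113.        ]), array([ 478.28562411, -336.66224669,  113.        ])] [ 471.17655986 -305.1314638   113.        ] 60.750887180603705 -59.337630517535864
[  1.78616205   2.66297491 175.54953194] [0.00357232 0.00532595 0.35109906]
coaster [ 472.75608752 -307.74967902    8.        ] cap [ 470.09934646 -303.81560538   68.        ]
```

Emit:
{"name": "jog_arm", "arguments": {
  "rows": [
    [[0, 0, 0.05], [0.003, 0.005, 0.04], 1],
    [[0, 0, 0], [0, 0, 0.06], 1],
    [[0, 0, 0], [0, 0, 0.06], 1],
    [[0, 0, 0], [0, 0, 0.06], 1],
    [[0, 0, 0], [0, 0, 0.06], 1],
    [[0, 0, 0], [0, 0, 0.04], 1],
    [[0, 0, 0], [0, 0, 0.031], 1],
    [[0, 0, 0], [0, 0, 0], 1],
    [[0, 0, 0], [0, 0, 0], 0.2],
    [[0, 0, 0], [0, 0, 0], 0.2]
  ],
  "newtons": 35
}}

```text
time: 3.17
position: [471.8, -305.9, 76.0]
orientation: [[-0.53, 0.848, 0.001], [0.848, 0.53, -0.001], [-0.001, 0.0, -1.0]]
ft_force: [0.3, 0.4, 0.7]
grip_width: 80.8
grasp_force: 0.0
```

Emit:
{"name": "jog_arm", "arguments": {
  "rows": [
    [[0, 0, 0], [0, 0, 0], 0],
    [[0, 0, 0], [0, 0, 0], 0],
    [[0, 0, 0], [0, 0, 0], 0],
    [[0, 0, 0], [0, 0, 0], 0],
    [[0, 0, 0], [0, 0, 0], 0],
    [[0, 0, 0], [0, 0, 0], 0],
    [[0, 0, 0], [0, 0, 0], 0]
  ]
}}

```text
time: 3.75
position: [471.2, -305.5, 75.1]
orientation: [[-0.53, 0.848, 0.0], [0.848, 0.53, 0.0], [-0.0, 0.0, -1.0]]
ft_force: [0.7, 0.7, 0.6]
grip_width: 33.9
grasp_force: 0.0
```

Emit:
{"name": "jog_arm", "arguments": {
  "rows": [
    [[0, 0, 0], [0, 0, 0], 0],
    [[0, 0, 0], [0, 0, 0], 0],
    [[0, 0, 0], [0, 0, 0], 0],
    [[0, 0, 0], [0, 0, 0], 0],
    [[0, 0, 0], [0, 0, 0], 0]
  ]
}}

```text
time: 4.17
position: [471.2, -305.4, 75.0]
orientation: [[-0.531, 0.848, -0.0], [0.848, 0.531, 0.0], [0.0, -0.0, -1.0]]
ft_force: [-1.4, 0.5, -0.0]
grip_width: 22.0
grasp_force: 35.0
```

Emit:
{"name": "jog_arm", "arguments": {
  "rows": [
    [[0, 0, 0], [0, 0, -0.01], 0],
    [[0, 0, 0], [0, 0, -0.03], 0],
    [[0, 0, 0], [0, 0, -0.06], 0],
    [[0, 0, 0], [0, 0, -0.06], 0],
    [[0, 0, 0], [0, 0, -0.06], 0],
    [[0, 0, 0], [0, 0, -0.06], 0],
    [[0, 0, 0], [0, 0, -0.06], 0],
    [[0, 0, 0], [0, 0, -0.06], 0],
    [[0, 0, 0], [0, 0, 0], 0],
    [[0, 0, 0], [0, 0, 0], 0]
  ]
}}

```text
time: 5.0
position: [471.9, -305.9, 277.0]
orientation: [[-0.531, 0.848, 0.003], [0.848, 0.531, -0.002], [-0.003, 0.002, -1.0]]
ft_force: [-1.0, 0.5, -2.7]
grip_width: 21.9
grasp_force: 35.0
```

```bash
python3 - <<'E'
from h import *
p,R=st()
c=robot.calibration("wrist")
im=crop(robot.read_camera("wrist"),0,0,512,384,1.5)
g=p-19*R[:,2]
# expected bar top (cart z=105 -> 19 behind grasp pt) ends, cap rim
for z,x in((105,32),(105,-32),(60,38),(60,-38),(0,0)):
    w=g+R[:,0]*x+R[:,2]*(86-z); u=proj(c,w)*1.5; cv2.circle(im,(int(u[0]),int(u[1])),2,(0,0,255),-1)
cv2.imwrite("pics/w2.png",im)
E
```

```text
t 5.0 q [-0.578  0.198  1.7    0.     1.239 -1.137] p [ 471.9 -305.9  277. ] F [-1.   0.5 -2.7] M [-0.   -0.1   0.06] w 21.9 34.99545156955719
[[-0.531  0.848  0.003]
 [ 0.848  0.531 -0.002]
 [-0.003  0.002 -1.   ]]
```

View pics/w2.png

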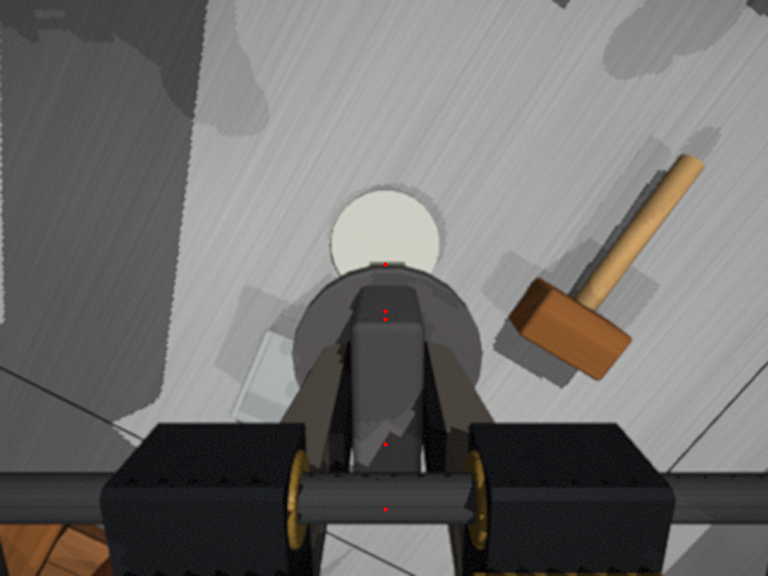

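The cartridge is gripped square and centred: the cap edge is at (386,266), as predicted. I'll carry it to the pump.

Emit:
{"name": "jog_arm", "arguments": {
  "rows": [
    [[0, 0, 0], [0.03, 0.024, 0], 0],
    [[0, 0, 0], [0.06, 0.048, 0], 0],
    [[0, 0, 0], [0.06, 0.048, 0], 0],
    [[0, 0, 0], [0.06, 0.048, 0], 0],
    [[0, 0, 0], [0.06, 0.048, 0], 0],
    [[0, 0, 0], [0.06, 0.048, 0], 0],
    [[0, 0, 0], [0.06, 0.048, 0], 0],
    [[0, 0, 0], [0.06, 0.048, 0], 0],
    [[0, 0, 0], [0.06, 0.048, 0], 0],
    [[0, 0, 0], [0.06, 0.048, 0], 0]
  ]
}}

```text
time: 5.88
position: [512.0, 58.8, 273.2]
orientation: [[-0.531, 0.848, -0.003], [0.848, 0.531, -0.0], [0.001, -0.003, -1.0]]
ft_force: [1.3, -1.0, -2.0]
grip_width: 21.5
grasp_force: 35.0
```

Emit:
{"name": "jog_arm", "arguments": {
  "rows": [
    [[0, 0, 0], [0.06, 0.048, 0], 0],
    [[0, 0, 0], [0.03, 0.024, 0], 0],
    [[0, 0, -0.1], [0, 0, 0], 0],
    [[0, 0, -0.11], [0, 0, 0], 0],
    [[0, 0, -0.11], [0, 0, 0], 0],
    [[0, 0, -0.11], [0, 0, 0], 0],
    [[0, 0, -0.11], [0, 0, 0], 0],
    [[0, 0, -0.11], [0, 0, 0], 0],
    [[0, 0, -0.11], [0, 0, 0], 0],
    [[0, 0, -0.11], [0, 0, 0], 0]
  ]
}}

```text
time: 6.72
position: [518.7, 114.1, 273.0]
orientation: [[-0.996, 0.095, -0.004], [0.095, 0.996, -0.001], [0.004, -0.001, -1.0]]
ft_force: [0.5, -0.1, -2.2]
grip_width: 22.0
grasp_force: 35.0
```

Emit:
{"name": "jog_arm", "arguments": {
  "rows": [
    [[0, 0, -0.11], [0, 0, 0], 0],
    [[0, 0, -0.11], [0, 0, 0], 0],
    [[0, 0, -0.11], [0, 0, 0], 0],
    [[0, 0, -0.0175], [0, 0, 0], 0],
    [[0, -0.1, 0], [0, 0, 0], 0],
    [[0, -0.1, 0], [0, 0, 0], 0],
    [[0, -0.1, 0], [0, 0, 0], 0],
    [[0, -0.1, 0], [0, 0, 0], 0],
    [[0, -0.1, 0], [0, 0, 0], 0],
    [[0, 0, 0], [0, 0, 0], 0]
  ]
}}

```text
time: 7.55
position: [514.5, 113.2, 270.6]
orientation: [[-0.839, -0.258, 0.48], [-0.223, 0.966, 0.13], [-0.497, 0.002, -0.868]]
ft_force: [-1.1, -0.4, -2.9]
grip_width: 21.9
grasp_force: 35.0
```

```bash
cat >> h.py <<'E'
def frame(y):
    y=np.radians(y); xh=np.array([np.cos(y),np.sin(y),0]);Z=np.array([0,0,1.])
    xm=xh*np.cos(np.pi/6)+Z*.5; zm=-xh*.5+Z*np.cos(np.pi/6); ym=np.cross(zm,xm)
    return np.c_[xm,ym,zm]
E
python3 - <<'E'
from h import *
from scipy.spatial.transform import Rotation as Ro
p,R=st()
F=frame(15.1);Rt=np.c_[-F[:,0],F[:,1],-F[:,2]]
print("rot err deg tool",np.degrees(Ro.from_matrix(R.T@Rt).as_rotvec()))
m=np.array([600,133.4,105]); c=robot.calibration("wrist")
for h in (60,30): d=m+F[:,2]*(h+67)-p; print(h,R.T@d)
im=crop(robot.read_camera("wrist"),0,0,512,384,1.5)
for a in range(0,360,30):
    w=m+44*(F[:,0]*np.cos(np.radians(a))+F[:,1]*np.sin(np.radians(a))); u=proj(c,w)*1.5; cv2.circle(im,(int(u[0]),int(u[1])),2,(0,0,255),-1)
cv2.imwrite("pics/w3.png",im)
E
```

```text
t 7.55 q [ 0.188 -0.116  2.157  0.069  0.583 -1.69 ] p [514.5 113.2 270.6] F [-1.1 -0.4 -2.9] M [-0.04  0.42  0.01] w 21.9 34.9955016374588
[[-0.839 -0.258  0.48 ]
 [-0.223  0.966  0.13 ]
 [-0.497  0.002 -0.868]]
rot err deg tool [ 0.012 -0.187 -0.198]
60 [ 6.575 -2.755 60.328]
30 [ 6.477 -2.761 90.328]
```

View pics/w3.png

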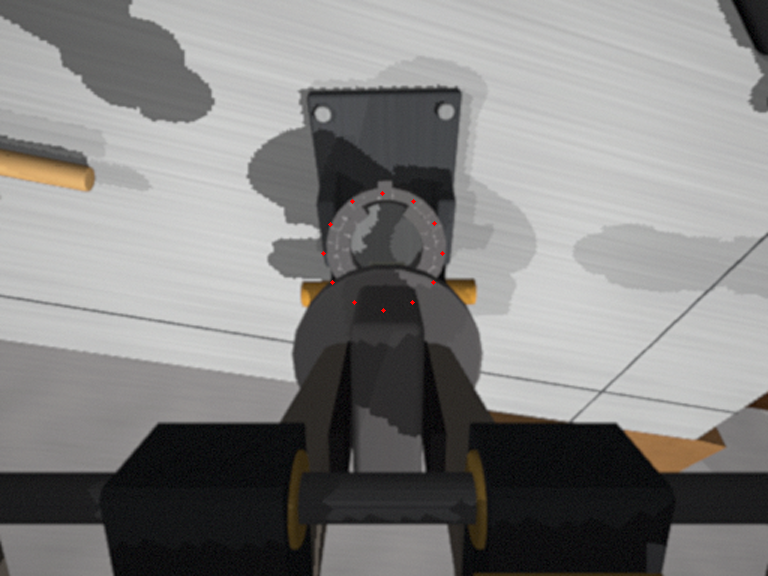

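The rim's left, right and top edges are at 327, 447 and 188, against predictions of 323, 442 and 194. The screws are at (322,115) and (446,111), and the upper rib at (385,184).

```bash
python3 - <<'E'
from h import *
from scipy.optimize import least_squares
c=robot.calibration("wrist");k=1.5
a=atz(c,322/k-.2,115/k-.2,12);b=atz(c,446/k-.2,111/k-.2,12);d=b-a
print("yaw",np.degrees(np.arctan2(d[1],d[0]))-90,(a+b)/2,np.linalg.norm(d))
F=frame(15.1)
def pr(m,dx,dy): return proj(c,m+F[:,0]*dx+F[:,1]*dy)*k
def res(v):
    m=np.array([v[0],v[1],105]); L=[pr(m,44*np.cos(t),44*np.sin(t)) for t in np.linspace(0,2*np.pi,73)]
    L=np.array(L); return [L[:,0].min()-327,L[:,0].max()-447,L[:,1].min()-188]
r=least_squares(res,[600,133.4]);print(r.x,r.fun)
m=np.append(r.x,105)
p=np.array(robot.observe()["position"]);R=np.array(robot.observe()["orientation"])
for h in(25,): print(R.T@(m+F[:,2]*(h+67)-p))
E
```

```text
yaw 16.792116225695466 [539.2077698  117.57500826  12.        ] 97.46279189729206
[596.90429435 135.55883433] [ 0.56395913 -0.56423062 -0.11166864]
[10.719918    0.22658533 94.69067455]
```

Emit:
{"name": "jog_arm", "arguments": {
  "rows": [
    [[0, -0.003, -0.01], [0.021, 0, 0.03], 0],
    [[0, 0, 0], [0, 0, 0.05], 0],
    [[0, 0, 0], [0, 0, 0.05], 0],
    [[0, 0, 0], [0, 0, 0.04], 0],
    [[0, 0, 0], [0, 0, 0.018], 0],
    [[0, 0, 0], [0, 0, 0], 0],
    [[0, 0, 0], [0, 0, 0], 0],
    [[0, 0, 0], [0, 0, 0], 0]
  ]
}}

```text
time: 8.27
position: [557.2, 124.4, 189.3]
orientation: [[-0.832, -0.269, 0.485], [-0.235, 0.963, 0.131], [-0.503, -0.005, -0.865]]
ft_force: [-0.1, 1.0, -1.2]
grip_width: 21.8
grasp_force: 35.0
```

```bash
python3 - <<'E'
from h import *
from scipy.spatial.transform import Rotation as Ro
p,R=st()
F=frame(15.5);Rt=np.c_[-F[:,0],F[:,1],-F[:,2]]
print("rot err deg tool",np.degrees(Ro.from_matrix(R.T@Rt).as_rotvec()))
m=np.array([597,135.5,105]);print("tool frame of mouth rel. TCP",R.T@(m-p))
o=[]
for n,box,k in (("wrist",(190,100,140,105),5.6),("side",(180,190,120,75),3.3),("top",(120,110,120,75),3.3)):
    c=robot.calibration(n); im=crop(robot.read_camera(n),*box,k)
    P=[m+44*(F[:,0]*np.cos(a)+F[:,1]*np.sin(a)) for a in np.radians(range(0,360,15))]
    P+=[p+67*R[:,2]+19*(R[:,0]*np.cos(a)+R[:,1]*np.sin(a)) for a in np.radians(range(0,360,45))]
    P+=[p+7*R[:,2]+38*(R[:,0]*np.cos(a)+R[:,1]*np.sin(a)) for a in np.radians(range(0,360,30))]
    for w in P:
        u=(proj(c,w)-box[:2]+.5)*k-.5; cv2.circle(im,(int(u[0]),int(u[1])),1,(0,0,255),-1)
    o.append(im)
cv2.imwrite("pics/w4.png",o[0]); 
cv2.imwrite("pics/st4.png",np.vstack([o[1],o[2]])); print(o[0].shape,o[1].shape)
E
```

```text
t 8.2667 q [ 0.195  0.083  2.179  0.099  0.356 -1.732] p [557.2 124.4 189.3] F [-0.1  1.  -1.2] M [-0.05  0.23 -0.01] w 21.8 34.9955677986145
[[-0.832 -0.269  0.485]
 [-0.235  0.963  0.131]
 [-0.503 -0.005 -0.865]]
rot err deg tool [-0.196  0.168  0.23 ]
tool frame of mouth rel. TCP [ 6.64   0.387 93.692]
(588, 784, 3) (248, 396, 3)
```

View pics/w4.png

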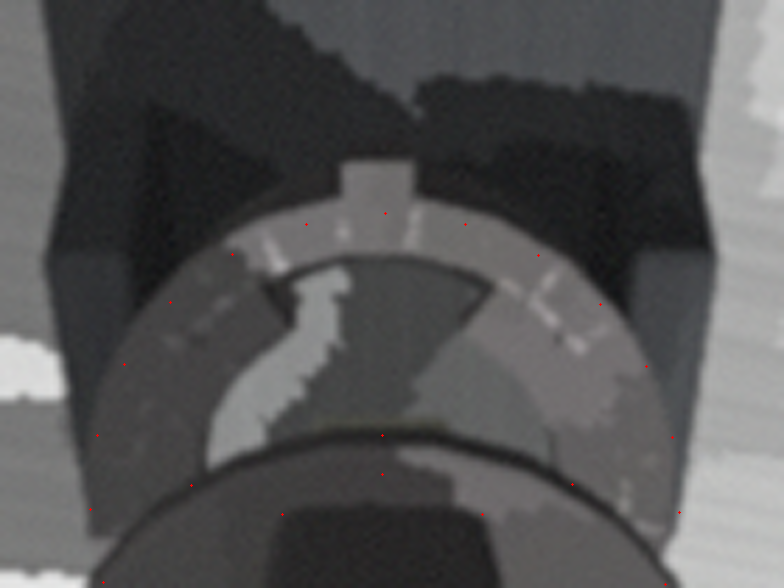

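View pics/st4.png

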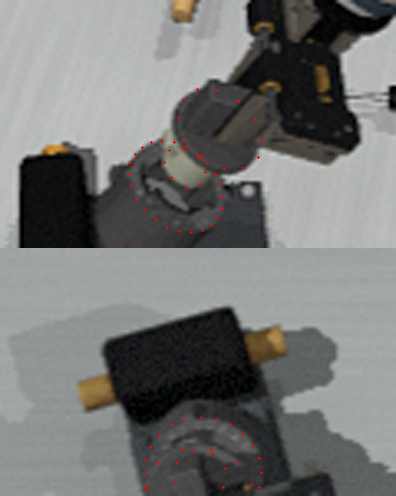

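The rim in the wrist view is about 1.5 mm further towards tool +x than predicted, judging by the slot arc at (380,256). It is centred in y: the rim edges are at 90 and 678. I'll shift and ease the foot in while watching the forces.

Emit:
{"name": "jog_arm", "arguments": {
  "rows": [
    [[-0.003, 0.003, 0.003], [0.016, 0.0004, 0.02], 0],
    [[0, 0, 0], [0, 0, 0.02], 0],
    [[0, 0, 0], [0, 0, 0.016], 0],
    [[0, 0, 0], [0, 0, 0.01], 0],
    [[0, 0, 0], [0, 0, 0.008], 0],
    [[0, 0, 0], [0, 0, 0], 0],
    [[0, 0, 0], [0, 0, 0], 0]
  ]
}}

```text
time: 9.0
position: [568.0, 127.5, 152.3]
orientation: [[-0.834, -0.268, 0.482], [-0.233, 0.963, 0.133], [-0.5, -0.001, -0.866]]
ft_force: [-0.7, -0.3, -2.3]
grip_width: 22.2
grasp_force: 35.0
```

```bash
cat >> h.py <<'E'
def rel(m=(594.9,135.2,105),yaw=15.5):
    from scipy.spatial.transform import Rotation as Ro
    o=robot.observe();p,R=st();F=frame(yaw);Rt=np.c_[-F[:,0],F[:,1],-F[:,2]]
    print("rot err deg tool",np.degrees(Ro.from_matrix(R.T@Rt).as_rotvec()),"cart origin in mouth",F.T@(p+67*R[:,2]-np.array(m)),"F tool",R.T@np.array(o["ft_force"]),"M tool",R.T@np.array(o["moment"]))
E
python3 - <<'E'
from h import *
rel()
E
```

```text
t 9.0 q [ 0.195  0.167  2.188  0.141  0.267 -1.774] p [568.  127.5 152.3] F [-0.7 -0.3 -2.3] M [-0.08  0.23  0.01] w 22.2 34.995651841163635
[[-0.834 -0.268  0.482]
 [-0.233  0.963  0.133]
 [-0.5   -0.001 -0.866]]
rot err deg tool [-0.021 -0.028  0.069] cart origin in mouth [ -0.625  -0.228 -12.037] F tool [ 1.795 -0.139  1.64 ] M tool [ 0.007  0.24  -0.017]
```

Emit:
{"name": "jog_arm", "arguments": {
  "rows": [
    [[0, 0, 0], [0, 0, 0.008], 0],
    [[0, 0, 0], [0, 0, 0.008], 0],
    [[0, 0, 0], [0, 0, 0.008], 0],
    [[0, 0, 0], [0, 0, 0], 0],
    [[0, 0, 0], [0, 0, 0], 0]
  ]
}}

```text
time: 9.42
position: [573.6, 129.1, 141.7]
orientation: [[-0.835, -0.268, 0.481], [-0.233, 0.963, 0.133], [-0.499, -0.001, -0.866]]
ft_force: [0.2, -0.5, -1.4]
grip_width: 21.9
grasp_force: 35.0
```

```bash
python3 - <<'E'
from h import *
rel()
cv2.imwrite("pics/w5.png",crop(robot.read_camera("wrist"),160,80,192,144,4.1))
E
```

```text
t 9.4167 q [ 0.196  0.195  2.185  0.153  0.242 -1.785] p [573.6 129.1 141.7] F [ 0.2 -0.5 -1.4] M [-0.07  0.23 -0.  ] w 21.9 34.995548129081726
[[-0.835 -0.268  0.481]
 [-0.233  0.963  0.133]
 [-0.499 -0.001 -0.866]]
rot err deg tool [-0.021 -0.037  0.064] cart origin in mouth [ -0.901  -0.245 -24.077] F tool [ 0.652 -0.568  1.239] M tool [0.003 0.237 0.001]
```

View pics/w5.png

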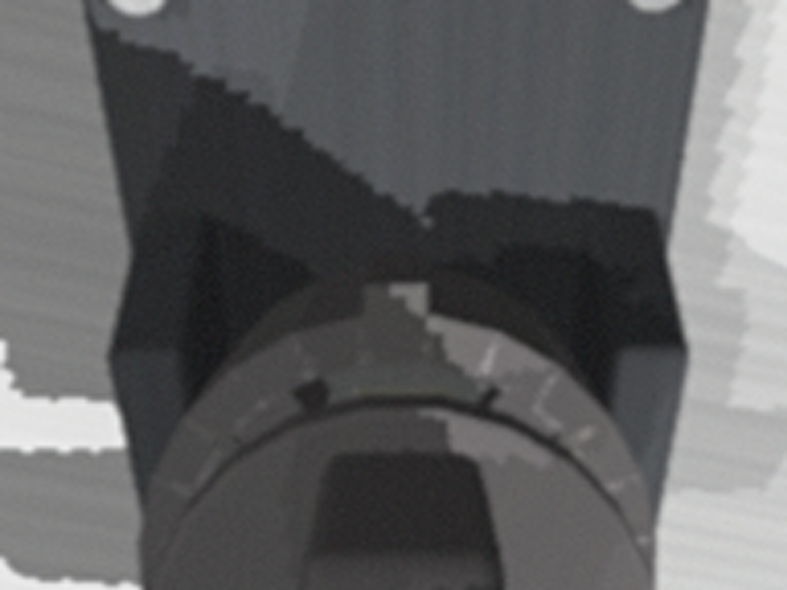

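The cartridge sits centred in the mouth with no contact forces: the slot edges are at (312,393) and (488,398), and the bar centre is at about 400. I'll push on.

Emit:
{"name": "jog_arm", "arguments": {
  "rows": [
    [[0, 0, 0], [0, 0, 0.008], 0],
    [[0, 0, 0], [0, 0, 0.008], 0],
    [[0, 0, 0], [0, 0, 0.006], 0],
    [[0, 0, 0], [0, 0, 0], 0],
    [[0, 0, 0], [0, 0, 0], 0]
  ]
}}

```text
time: 9.88
position: [578.9, 130.5, 132.2]
orientation: [[-0.835, -0.268, 0.481], [-0.233, 0.963, 0.133], [-0.499, -0.001, -0.866]]
ft_force: [0.4, -0.6, -1.7]
grip_width: 21.9
grasp_force: 35.0
```

```bash
python3 - <<'E'
from h import *
rel()
E
```

```text
t 9.8833 q [ 0.197  0.221  2.182  0.166  0.22  -1.798] p [578.9 130.5 132.2] F [ 0.4 -0.6 -1.7] M [ 0.02  0.25 -0.05] w 21.9 34.99556064605713
[[-0.835 -0.268  0.481]
 [-0.233  0.963  0.133]
 [-0.499 -0.001 -0.866]]
rot err deg tool [-0.022 -0.036  0.063] cart origin in mouth [ -0.878  -0.26  -35.099] F tool [ 0.629 -0.684  1.62 ] M tool [-0.047  0.234  0.089]
```

Emit:
{"name": "jog_arm", "arguments": {
  "rows": [
    [[0, 0, 0], [0, 0, 0.008], 0],
    [[0, 0, 0], [0, 0, 0.006], 0],
    [[0, 0, 0], [0, 0, 0.006], 0],
    [[0, 0, 0], [0, 0, 0.003], 0],
    [[0, 0, 0], [0, 0, 0], 0],
    [[0, 0, 0], [0, 0, 0], 0]
  ]
}}

```text
time: 10.38
position: [584.7, 132.1, 122.7]
orientation: [[-0.834, -0.268, 0.482], [-0.233, 0.963, 0.133], [-0.5, -0.001, -0.866]]
ft_force: [-2.7, -0.3, 3.4]
grip_width: 21.9
grasp_force: 35.0
```

```bash
python3 - <<'E'
from h import *
rel()
E
```

```text
t 10.3833 q [ 0.198  0.247  2.177  0.182  0.198 -1.813] p [584.7 132.1 122.7] F [-2.7 -0.3  3.4] M [0.09 0.19 0.03] w 21.9 34.996731877326965
[[-0.834 -0.268  0.482]
 [-0.233  0.963  0.133]
 [-0.5   -0.001 -0.866]]
rot err deg tool [-0.026  0.017  0.067] cart origin in mouth [ -0.327  -0.279 -46.318] F tool [ 0.589  0.45  -4.281] M tool [-0.134  0.158  0.041]
```

Emit:
{"name": "jog_arm", "arguments": {
  "rows": [
    [[0, 0, 0], [0, 0, 0.004], 0],
    [[0, 0, 0], [0, 0, 0.003], 0],
    [[0, 0, 0], [0, 0, 0.001], 0],
    [[0, 0, 0], [0, 0, 0], 0],
    [[0, 0, 0], [0, 0, 0], 0]
  ]
}}

```text
time: 10.8
position: [586.5, 132.6, 119.5]
orientation: [[-0.834, -0.268, 0.482], [-0.232, 0.963, 0.133], [-0.5, -0.001, -0.866]]
ft_force: [-5.9, -1.8, 7.5]
grip_width: 21.7
grasp_force: 35.0
```

```bash
python3 - <<'E'
from h import *
rel()
E
```

```text
t 10.8 q [ 0.199  0.256  2.175  0.189  0.191 -1.82 ] p [586.5 132.6 119.5] F [-5.9 -1.8  7.5] M [0.19 0.3  0.14] w 21.7 35.00066578388214
[[-0.834 -0.268  0.482]
 [-0.232  0.963  0.133]
 [-0.5   -0.001 -0.866]]
rot err deg tool [-0.026  0.024  0.062] cart origin in mouth [ -0.367  -0.313 -50.084] F tool [ 1.542 -0.129 -9.589] M tool [-0.301  0.237  0.007]
```

Emit:
{"name": "jog_arm", "arguments": {
  "rows": [
    [[0, 0, 0], [0, 0, 0.001], 0],
    [[0, 0, 0.05], [0, 0, 0], 0],
    [[0, 0, 0.1], [0, 0, 0], 0],
    [[0, 0, 0.1], [0, 0, 0], 0],
    [[0, 0, 0.1], [0, 0, 0], 0],
    [[0, 0, 0.1], [0, 0, 0], 0],
    [[0, 0, 0.05], [0, 0, 0], 0],
    [[0, 0, 0], [0, 0, 0], 0]
  ]
}}

```text
time: 11.47
position: [585.4, 133.0, 118.8]
orientation: [[-0.857, 0.187, 0.48], [0.283, 0.95, 0.134], [-0.431, 0.25, -0.867]]
ft_force: [-15.3, 1.1, 16.4]
grip_width: 21.5
grasp_force: 35.0
```

```bash
python3 - <<'E'
from h import *
rel()
E
```

```text
t 11.4667 q [ 0.2    0.256  2.176  0.19   0.191 -1.293] p [585.4 133.  118.8] F [-15.3   1.1  16.4] M [1.03 0.86 0.66] w 21.5 35.021236538887024
[[-0.857  0.187  0.48 ]
 [ 0.283  0.95   0.134]
 [-0.431  0.25  -0.867]]
rot err deg tool [  0.004  -0.087 -30.096] cart origin in mouth [ -1.652   0.497 -50.209] F tool [  6.322   2.33  -21.447] M tool [-0.929  1.173  0.037]
```

Emit:
{"name": "jog_arm", "arguments": {
  "rows": [
    [[0, 0, 0.05], [0, 0, -0.0015], 0],
    [[0, 0, 0.1], [0, 0, 0], 0],
    [[0, 0, 0.1], [0, 0, 0], 0],
    [[0, 0, 0.1], [0, 0, 0], 0],
    [[0, 0, 0.05], [0, 0, 0], 0],
    [[0, 0, 0], [0, 0, 0], 0]
  ]
}}

```text
time: 11.97
position: [586.0, 132.6, 119.2]
orientation: [[-0.706, 0.519, 0.481], [0.644, 0.753, 0.133], [-0.293, 0.404, -0.866]]
ft_force: [-4.2, -0.4, 4.2]
grip_width: 21.5
grasp_force: 35.0
```

```bash
python3 - <<'E'
from h import *
rel()
E
```

```text
t 11.9667 q [ 0.199  0.256  2.176  0.188  0.191 -0.874] p [586.  132.6 119.2] F [-4.2 -0.4  4.2] M [-0.01  0.4   0.12] w 21.5 34.99790132045746
[[-0.706  0.519  0.481]
 [ 0.644  0.753  0.133]
 [-0.293  0.404 -0.866]]
rot err deg tool [ -0.03   -0.022 -54.068] cart origin in mouth [ -0.94   -0.182 -50.103] F tool [ 1.447 -0.765 -5.699] M tool [ 0.227  0.34  -0.056]
```

Turned 54° with low forces. I'll finish the turn, to about 92°.

Emit:
{"name": "jog_arm", "arguments": {
  "rows": [
    [[0, 0, 0.1], [0, 0, 0], 0],
    [[0, 0, 0.1], [0, 0, 0], 0],
    [[0, 0, 0.1], [0, 0, 0], 0],
    [[0, 0, 0.1], [0, 0, 0], 0],
    [[0, 0, 0.1], [0, 0, 0], 0],
    [[0, 0, 0.1], [0, 0, 0], 0],
    [[0, 0, 0.04], [0, 0, 0], 0],
    [[0, 0, 0], [0, 0, 0], 0],
    [[0, 0, 0], [0, 0, 0], 0]
  ]
}}

```text
time: 12.72
position: [587.0, 132.5, 119.8]
orientation: [[-0.235, 0.843, 0.483], [0.972, 0.195, 0.133], [0.018, 0.501, -0.865]]
ft_force: [-0.4, -1.5, 2.8]
grip_width: 21.7
grasp_force: 35.0
```

```bash
python3 - <<'E'
from h import *
rel()
E
```

```text
t 12.7167 q [ 0.198  0.256  2.175  0.188  0.19  -0.21 ] p [587.  132.5 119.8] F [-0.4 -1.5  2.8] M [-0.31 -0.17 -0.08] w 21.7 34.99981641769409
[[-0.235  0.843  0.483]
 [ 0.972  0.195  0.133]
 [ 0.018  0.501 -0.865]]
rot err deg tool [  0.024   0.09  -92.153] cart origin in mouth [  0.239  -0.531 -50.028] F tool [-1.277  0.763 -2.81 ] M tool [-0.091 -0.34  -0.102]
```

Emit:
{"name": "jog_arm", "arguments": {
  "rows": [
    [[0, 0, 0.03], [0, 0, 0], 0],
    [[0, 0, 0], [0, 0, -0.004], 0],
    [[0, 0, 0], [0, 0, 0], 0],
    [[0, 0, 0], [0, 0, 0], 0.5],
    [[0, 0, 0], [0, 0, 0], 0.5],
    [[0, 0, 0], [0, 0, 0], 0.5],
    [[0, 0, 0], [0, 0, 0], 0.5],
    [[0, 0, 0], [0, 0, 0], 0.5],
    [[0, 0, 0], [0, 0, 0], 0.5]
  ]
}}

```text
time: 13.47
position: [585.2, 132.3, 121.0]
orientation: [[-0.206, 0.852, 0.482], [0.978, 0.162, 0.133], [0.036, 0.498, -0.866]]
ft_force: [1.1, -0.4, -0.3]
grip_width: 46.2
grasp_force: 0.0
```

Emit:
{"name": "jog_arm", "arguments": {
  "rows": [
    [[0, 0, 0], [0, 0, -0.02], 0.5],
    [[0, 0, 0], [0, 0, -0.04], 0.5],
    [[0, 0, 0], [0, 0, -0.06], 0.5],
    [[0, 0, 0], [0, 0, -0.06], 0.5],
    [[0, 0, 0], [0, 0, -0.04], 0.5],
    [[0, 0, 0], [0, 0, 0], 0.5],
    [[0, 0, 0], [0, 0, 0], 0.5],
    [[0, 0, 0], [0, 0, 0], 0.5]
  ]
}}

```text
time: 14.13
position: [532.3, 117.6, 216.1]
orientation: [[-0.206, 0.852, 0.482], [0.978, 0.161, 0.133], [0.036, 0.499, -0.866]]
ft_force: [0.9, -0.7, -0.4]
grip_width: 45.8
grasp_force: 0.0
```

```bash
python3 - <<'E'
from h import *
st()
im=crop(robot.read_camera("wrist"),96,40,320,240,2)
s=crop(robot.read_camera("side"),170,190,128,96,2)
im[:192,:256]=s
cv2.imwrite("pics/w6.png",im)
E
```

```text
t 14.1333 q [ 0.188 -0.005  2.195  0.098  0.431 -0.089] p [532.3 117.6 216.1] F [ 0.9 -0.7 -0.4] M [-0.05  0.16  0.03] w 45.8 0.0
[[-0.206  0.852  0.482]
 [ 0.978  0.161  0.133]
 [ 0.036  0.499 -0.866]]
```

View pics/w6.png

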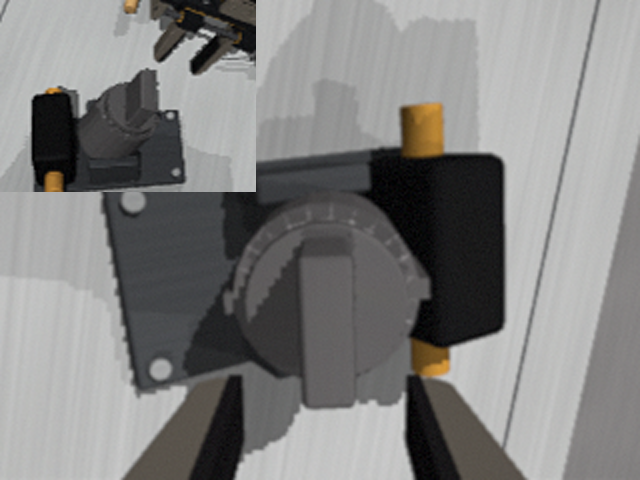

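The bar (from (325,240) to (330,405)) lies level, square to the ribs at (230,300) and (425,288). The cap is seated close to the rim and the gripper is clear, so I'll hand in.

```bash
python3 -c "
from plant import robot
print(robot.hand_in())"
```

```text
the job is handed in; nothing more can be done
None
```

The cartridge is in the pump mouth, pushed home and twisted about 94° clockwise, and it stayed seated when I let go; the job is handed in at about 14 s, but no verdict came back.

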